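# Draw the wide blind plug with its quarter-turn puller rod

### The arm

A 6-joint arm with a two-finger parallel gripper is mounted at the origin on a cart in front of the work surface, level with it; the furniture and walls round the work are solid. World frame = base frame: x ahead of the robot, y to its left, z up, the work surface at z = 0. Lengths are in m, angles in rad, forces in N, time in s.
With the tool pointing down it reaches from about 0.375 to 0.9 m from the base axis. Payload 3.1 kg.
Tool frame: the origin (TCP) lies on the centre line of the jaws, within the pads' length; the fingertips stand robot.tip_reach ahead of it and the grasp point (between the pads) lies 3 mm ahead of it (robot.tip_reach is the distance from the TCP to the fingertips, in m); z points along the fingers, y is the direction in which the jaws open and shut (so a half turn about z gives the same grasp; the last joint's range is limited). The gripper opens to 87 mm and grips with 3 to 60 N. Pads are 19 mm wide; open, the fingers measure 117 mm over their backs; the gripper's body (75 mm by 190 mm) begins 51 mm behind the grasp point.
Start: joints at [0.983, 0.527, 1.433, -0, 1.181, -0.178], TCP at [0.249, 0.573, 0.245] pointing down, gripper open.
Joint ranges: [-3.08, 3.08], [-0.75, 2.2], [0.22, 2.44], [-1.43, 4.57], [0, 2.65], [-2.85, 2.85]. Speed limits (rad/s): [2.79, 2.79, 3.14, 3.14, 3.14, 3.14].

### API

Orientations are given as a rotation vector (axis times angle).
In Python, from cell import robot gives the robot as it stands. Calls block until the motion is done:
- robot.goto(position, orientation): joint-space move of the TCP to a pose.
- robot.move_l(position, vel=0.15, rot=None, force_limit=None): straight line of the TCP; rot=None keeps the orientation; vel is the mean speed in m/s. With force_limit (N) it stops when the force on the tool has changed by that much, and returns True; else False.
- robot.move_joints(angles): joint-space move.
- robot.command_gripper(opening, grasp_force=None): finger opening in m; grasp_force is the grip in N (None keeps the last); returns when the fingers have stopped.
- robot.wait(seconds).
- robot.inverse_kinematics(position, orientation): joint angles nearest the present ones, or None.
- robot.get_state(): the state.
- robot.snapshot(name): name is "scene" or "top" or "wrist"; returns a dict with "image" (384x512x3 uint8, red, green, blue), "K" (3x3 intrinsics, pixels), "D" ([k1, k2, p1, p2, k3] as OpenCV has them; the pictures are not rectified), "extrinsics" (4x4, takes a point from camera to world coordinates); the wrist camera has in their place "tool_from_camera" (4x4, takes a point from camera to tool coordinates, whose origin is the TCP and whose axes are the flange's). Camera axes: x right, y up, looking along -z (the intrinsics and any distortion apply to the point x, -y, -z); pixel columns grow to the right and rows downward; lengths in m; the calibration is good to about 2 mm. A picture is of the moment at which its call begins: read the wrist's pose just before it. There is no depth.
A pose or a line that the arm cannot do raises robot.IKError and nothing moves.
- robot.finish_job(): hands the job in, once; it reports no verdict.
The state is a dict: "clock": time; "joints": joint angles; "qd": joint speeds; "joint_efforts": joint torques, N m; "tcp_pos": TCP position; "ee_rot": TCP orientation; "wrist_force": force on the tool from outside, world axes, zero at the start; "torque": the same for the moment, N m; "opening": finger opening in m.
Only numpy, scipy, OpenCV 4.12 (cv2) and the standard library are available. Lean on these libraries where they do the work, as an engineer would, in place of code of your own. Each camera call takes 0.05 s, during which the arm holds its last target. There are 200 camera calls.

### The job

Two blind plugs sit in sockets on the bench, each with a T-handled puller rod standing loosely in its slot. On the wide plug, turn the rod a quarter turn (either way) so that its quarter-turn thread engages under the slot, then pull the plug straight up out of its socket and stand it upright on the bench top, with the rod still in it, and let go. Leave the narrow plug seated in its socket.

Things in the scene. Friction and masses are not known exactly. Their poses are not given: they have to be found in the camera images.
- wide_rod_grip (a point): Centre of the T-handle of the steel rod standing in the wide plug, 136 mm above the bench: level bar 76 mm long along x, 14 mm wide (y), 16 mm high; z up along the 10 mm rod. Its foot, a 36 x 14 x 8 mm cross-piece parallel to the bar, has its underside 108 mm below. At the start bar and slot agree within 6 degrees and the foot slips out; turned over 20 (best 90) it catches. 0.16 kg.
- wide_plug: Wide aluminium plug, about 0.35 kg, 34 mm high: body 76 mm across, flange on top 92 mm across and 8 mm thick. Origin: centre of its underside, z up. Slot in the top 42 mm along x, 20 mm along y; the chamber below it is 48 mm across, 22 mm high, with a floor 4 mm thick on which the foot stands. The turned rod rises 14 mm before the plug hangs on it.
- wide_socket: Wide grey socket bolted to the bench, 108 mm across, 50 mm high, base flange 136 mm across. Origin: centre of its underside on the bench. The upright bore is open on top; the plug's underside sits 24 mm above the bench, its body 26 mm deep in the bore with 2 mm play all round, not stuck. The sockets may swap places, both right of the vice.
- narrow_plug: Narrow plug, to be left alone, with a rod of the same kind: flange 68 mm across, origin at the centre of its underside, seated in a socket 84 mm across and 50 mm high (base 112 mm). For setting things down the bench is free beyond the vice, around x = 0.64 m, y = 0.0 m from the robot's base.

How it is judged:
By the outcome, as a careful person would: the job done as asked, in the order asked, and still so for the second after the job is handed in, with the robot touching nothing.
It also fails if it takes over 45 s, if anything falls off the work surface, if the arm or the gripper's body presses on something with over 40 N, if the wrist force passes 120 N, or if a joint passes its speed limit or range.

## Working session

There is one attempt and no reset: what is moved stays moved. The work goes in short steps, each a Python script; the robot and the scene stay as the last script left them, time stands still between calls to the robot, and variables do not carry over. Pictures are saved under pics/ and viewed, about 8 in all and at most 12, crops included, and the job is handed in when it is done.

```bash
mkdir -p pics; ls
cat > h.py <<'E'
import numpy as np, cv2
from scipy.spatial.transform import Rotation as R
from cell import robot
def cam(name):
    st=robot.get_state(); s=robot.snapshot(name)
    if 'extrinsics' in s: E=np.array(s['extrinsics'])
    else:
        T=np.eye(4); T[:3,:3]=R.from_rotvec(st['ee_rot']).as_matrix(); T[:3,3]=st['tcp_pos']
        E=T@np.array(s['tool_from_camera'])
    return s['image'],np.array(s['K']),np.array(s['D']),E
def ray(c,px):
    _,K,D,E=c
    u=cv2.undistortPoints(np.array([[px]],float),K,D)[0,0]
    d=E[:3,:3]@np.array([u[0],-u[1],-1]); return E[:3,3],d
def onplane(c,px,z):
    o,d=ray(c,px); return o+d*(z-o[2])/d[2]
def tri(rs):
    A=np.zeros((3,3));b=np.zeros(3)
    for o,d in rs:
        d=d/np.linalg.norm(d);P=np.eye(3)-np.outer(d,d);A+=P;b+=P@o
    p=np.linalg.solve(A,b); return p,[np.linalg.norm(np.cross(p-o,d/np.linalg.norm(d))) for o,d in rs]
def proj(c,p):
    _,K,D,E=c
    q=np.linalg.inv(E)@np.r_[p,1]; 
    return cv2.projectPoints(np.array([[q[0],-q[1],-q[2]]]),np.zeros(3),np.zeros(3),K,D)[0][0,0]
def save(c,n): cv2.imwrite('pics/'+n+'.png',c[0][:,:,::-1])
def down(yaw): # tool z down, tool y axis at world angle yaw
    y=np.array([np.cos(yaw),np.sin(yaw),0]);z=np.array([0,0,-1.]);x=np.cross(y,z)
    return R.from_matrix(np.c_[x,y,z]).as_rotvec()
E
python3 - <<'E'
from h import *
im=[]
for n in('scene','top'):
    c=cam(n);im.append(c[0]);print(n,c[1].tolist(),c[3].round(3).tolist(),c[2])
cv2.imwrite('pics/scene.png',im[0][:,:,::-1]);cv2.imwrite('pics/top.png',im[1][:,:,::-1])
print(robot.tip_reach,robot.get_state())
E
```

```text
pics
scene [[443.38822407203577, 0.0, 258.24778342038286], [0.0, 443.38822407203577, 196.91574306387443], [0.0, 0.0, 1.0]] [[0.875, 0.252, -0.414, 0.162], [-0.484, 0.442, -0.755, -0.937], [-0.007, 0.861, 0.508, 0.534], [0.0, 0.0, 0.0, 1.0]] [0.00076353 0.         0.         0.         0.        ]
top [[369.69009582451764, 0.0, 255.11914721616463], [0.0, 369.69009582451764, 187.8095189905028], [0.0, 0.0, 1.0]] [[-0.013, 0.987, -0.162, 0.388], [-1.0, -0.014, -0.003, -0.298], [-0.006, 0.162, 0.987, 0.938], [0.0, 0.0, 0.0, 1.0]] [-0.04009487  0.          0.          0.          0.        ]
0.022 {'clock': 0.1, 'joints': array([ 9.82516834e-01,  5.28376150e-01,  1.43374553e+00, -2.81710630e-05,
        1.18140361e+00, -1.78482651e-01]), 'qd': array([-0.00094565, -0.00093552, -0.00362987,  0.00096559,  0.00077622,
        0.00169464]), 'joint_efforts': array([-2.73335663e-04, -4.40986633e+01, -1.77151734e+01,  6.34569721e-02,
        5.33811806e-02, -4.57799968e-05]), 'tcp_pos': array([0.24864348, 0.57275328, 0.24367674]), 'ee_rot': array([-6.39053736e-01, -3.07519378e+00,  2.83007271e-03]), 'wrist_force': array([-0.81036059, -0.80131596, -0.12551476]), 'torque': array([ 0.00318353,  0.01625623, -0.04565525]), 'opening': 0.08691898284144335}
```

View pics/scene.png

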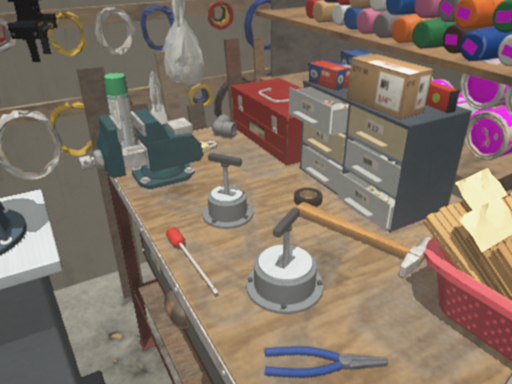

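View pics/top.png

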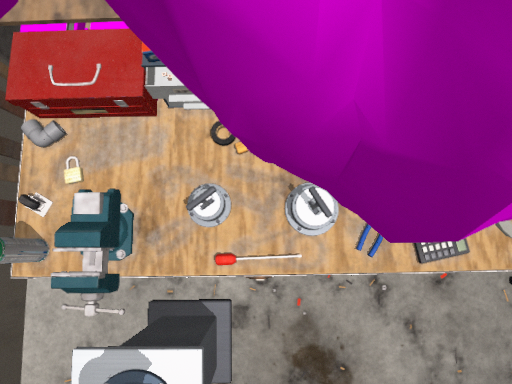

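The scene view shows the narrow unit at handle (225,159) and the wide one at handle (287,220). In the top view they are at (201,197) and (320,203). A large magenta object hangs close under the top camera, over the right side, so I need to know where it is before moving under it.

Run:
```python
from h import *
s=cam('scene');t=cam('top')
for n,a,b in(('narrow',(225,159),(201,197)),('wide',(287,220),(320,203)),('bottle',(116,78),(22,250)),('vice',(160,118),(95,200))):
    print(n,tri([ray(s,a),ray(t,b)]))
# magenta outline directions in top view, at candidate heights
for px in((120,5),(250,150),(390,240),(470,240)):
    print(px,[onplane(t,px,z).round(2).tolist() for z in(.45,.6,.75,.85)])
# projection of these at z into scene
p=[.45,-.4,.5];print(proj(s,p))
for pos in((.42,-.12,.4),(.40,-.05,.45)):
  for el in(0,.3):
    d=np.array([np.cos(el)*.5,-np.cos(el)*.86,np.sin(el)]);d/=np.linalg.norm(d)
    for k in(0,1,2,3):
      x=np.array([-d[2]*.5,d[2]*.86,1]);x-=d*(x@d);x/=np.linalg.norm(x);y=np.cross(d,x)
      M=np.c_[x,y,d]@R.from_euler('z',k*np.pi/2).as_matrix()
      print(pos,el,k,robot.inverse_kinematics(pos,R.from_matrix(M).as_rotvec()))
print(robot.snapshot('wrist')['tool_from_camera'])
print(robot.inverse_kinematics((.42,-.1,.4),down(0)))
```

```text
narrow (array([ 0.50070393, -0.1763905 ,  0.13647627]), [np.float64(0.0002175265468165842), np.float64(0.00021752654681662288)])
wide (array([ 0.48538028, -0.43686151,  0.14002384]), [np.float64(0.0020241115326869786), np.float64(0.002024111532687085)])
bottle (array([0.38146312, 0.15003405, 0.24240321]), [np.float64(0.007951366899241693), np.float64(0.00795136689924167)])
vice (array([0.46834801, 0.05504678, 0.15975459]), [np.float64(0.026805592460501432), np.float64(0.026805592460501387)])
(120, 5) [[0.75, -0.1, 0.45], [0.64, -0.16, 0.6], [0.53, -0.22, 0.75], [0.45, -0.26, 0.85]]
(250, 150) [[0.52, -0.29, 0.45], [0.48, -0.29, 0.6], [0.44, -0.29, 0.75], [0.41, -0.3, 0.85]]
(390, 240) [[0.4, -0.47, 0.45], [0.39, -0.42, 0.6], [0.39, -0.37, 0.75], [0.39, -0.33, 0.85]]
(470, 240) [[0.39, -0.58, 0.45], [0.39, -0.49, 0.6], [0.39, -0.41, 0.75], [0.39, -0.35, 0.85]]
[252.25084558 -32.14605188]
(0.42, -0.12, 0.4) 0 0 [ 0.05009922  0.43846744  2.33672285  4.26329246  1.40571533 -1.89941283]
(0.42, -0.12, 0.4) 0 1 [ 0.05009922  0.43846744  2.33672285  4.26329246  1.40571533 -0.3286165 ]
(0.42,
[... 861 characters left out ...]
2.54358035]
(0.4, -0.05, 0.45) 0.3 0 [ 0.25656283  0.55568586  2.32250972  4.37456857  1.79298178 -1.83097006]
(0.4, -0.05, 0.45) 0.3 1 [ 0.25656283  0.55568586  2.32250972  4.37456857  1.79298178 -0.26017373]
(0.4, -0.05, 0.45) 0.3 2 [0.25656283 0.55568586 2.32250972 4.37456857 1.79298178 1.3106226 ]
(0.4, -0.05, 0.45) 0.3 3 None
[[ 9.83534621e-04  9.59711813e-01  2.80984465e-01  7.60716806e-02]
 [ 9.99998859e-01 -1.26601808e-03  8.23814254e-04  5.89653204e-05]
 [ 1.14635568e-03  2.80983334e-01 -9.59711963e-01 -1.39557927e-01]
 [ 0.00000000e+00  0.00000000e+00  0.00000000e+00  1.00000000e+00]]
[-4.93762048e-01  8.42421452e-02  1.65091458e+00 -4.44089210e-16
  1.40643593e+00 -4.93762048e-01]
```

Run:
```python
from h import *
az=-.2
def pitched(az,el):
    z=np.array([np.cos(el)*np.cos(az),np.cos(el)*np.sin(az),np.sin(el)])
    y=np.array([-np.sin(az),np.cos(az),0]);
    if True: y=-y
    return np.c_[np.cross(y,z),y,z]
for sgn in(1,-1):
  for el in(-.1,-.3,-.5):
    M=pitched(az,el);M[:,:2]*=sgn
    for r,z in((.42,.5),(.46,.45),(.5,.4)):
        print(sgn,el,r,robot.inverse_kinematics((r*np.cos(az),r*np.sin(az),z),R.from_matrix(M).as_rotvec()))
j=robot.get_state()['joints'];j[1]-=.35;robot.move_joints(j);print(robot.get_state()['tcp_pos'])
j[0]=-.2;robot.move_joints(j);st=robot.get_state();print(st['tcp_pos'],st['ee_rot'],st['clock'])
c=cam('wrist');save(c,'w1')
```

```text
1 -0.1 0.42 None
1 -0.1 0.46 None
1 -0.1 0.5 None
1 -0.3 0.42 [-1.03900072 -0.41818919  2.29782728  1.44829668  0.79821817 -0.14328009]
1 -0.3 0.46 [-0.82696008 -0.17096677  2.35940482  1.92475073  0.64040851 -0.64273373]
1 -0.3 0.5 [-0.70555897  0.07498328  2.38952921  2.36010534  0.71667697 -1.09064755]
1 -0.5 0.42 [-0.90524182 -0.41597134  2.1497856   1.00080668  0.74189539  0.32818673]
1 -0.5 0.46 [-0.75326968 -0.22988768  2.21085361  1.27224305  0.50349395  0.05000615]
1 -0.5 0.5 [-0.6576163  -0.03395413  2.24687334  1.79291737  0.40878091 -0.47319293]
-1 -0.1 0.42 None
-1 -0.1 0.46 None
-1 -0.1 0.5 None
-1 -0.3 0.42 None
-1 -0.3 0.46 [-0.82696008 -0.17096677  2.35940482  1.92475073  0.64040851  2.49885892]
-1 -0.3 0.5 [-0.70555897  0.07498328  2.38952921  2.36010534  0.71667697  2.0509451 ]
-1 -0.5 0.42 [-0.90524182 -0.41597134  2.1497856   1.00080668  0.74189539 -2.81340593]
-1 -0.5 0.46 None
-1 -0.5 0.5 [-0.6576163  -0.03395413  2.24687334  1.79291737  0.40878091  2.66839972]
[0.2336585  0.55007523 0.45498328]
[ 0.59803727 -0.00709371  0.45675155] [2.02812987 1.98754001 0.28160535] 3.4917
```

View pics/w1.png

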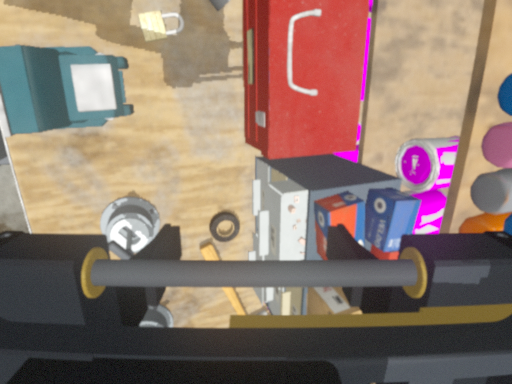

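The wrist view shows the narrow unit at (130,225), with the gripper hiding the lower half. The magenta object is not in view, so I'll take one sideways look toward it.

Run:
```python
from h import *
def look(az,el):
    z=np.array([np.cos(el)*np.cos(az),np.cos(el)*np.sin(az),np.sin(el)])
    up=np.array([0,0,1.]);x=up-z*(up@z);x/=np.linalg.norm(x)
    return R.from_matrix(np.c_[x,np.cross(z,x),z]).as_rotvec()
j=robot.get_state()['joints'];best=None
for pos in((.42,-.05,.45),(.45,0,.45),(.4,0,.4),(.5,0,.4),(.45,.05,.5)):
  for az in(-.6,-.8,-1.,-1.2):
    for el in(-.2,0,.1):
      q=robot.inverse_kinematics(pos,look(az,el))
      if q is not None:
        m=np.abs(q-j).max()
        if best is None or m<best[0]: best=(m,q,pos,az,el)
print(best)
robot.move_joints(best[1]);print(robot.get_state()['clock'],robot.get_state()['tcp_pos'])
c=cam('wrist');t=cam('top')
cv2.imwrite('pics/w2.png',cv2.resize(np.vstack([c[0],t[0]]),(450,675))[:600,:,::-1]); save(c,'w2a')
print(c[3].round(3).tolist(),c[1].tolist())
```

```text
(np.float64(2.1215323206138845), array([ 0.42888562,  0.35698428,  2.05939799, -1.39444361,  1.4596323 ,
       -2.30001429]), (0.4, 0, 0.4), -1.2, -0.2)
5.3833 [4.00317645e-01 4.48314396e-05 4.00084150e-01]
[[-0.932, 0.168, -0.322, 0.357], [-0.363, -0.433, 0.825, 0.113], [-0.001, 0.885, 0.465, 0.503], [0.0, 0.0, 0.0, 1.0]] [[298.23109393710416, 0.0, 253.5020803653842], [0.0, 298.23109393710416, 192.86478709412876], [0.0, 0.0, 1.0]]
```

View pics/w2.png

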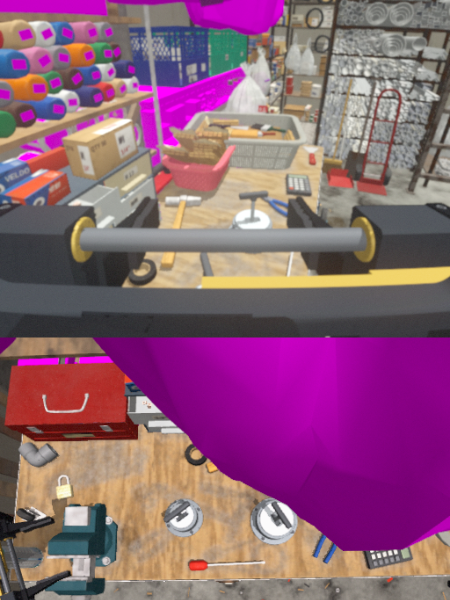

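In the sideways view the magenta sheet's lower edge appears level with the camera (z about 0.5), but its distance is unknown. A second view, aimed higher from a shifted position, will give the range.

Run:
```python
from h import *
def look(az,el):
    z=np.array([np.cos(el)*np.cos(az),np.cos(el)*np.sin(az),np.sin(el)])
    up=np.array([0,0,1.]);x=up-z*(up@z);x/=np.linalg.norm(x)
    return R.from_matrix(np.c_[x,np.cross(z,x),z]).as_rotvec()
j=robot.get_state()['joints'];best=None
for pos in((.4,.0,.32),(.42,-.05,.32),(.45,0,.32),(.4,.05,.3)):
  for az in(-.8,-1.,-1.2):
    for el in(.15,.3,.4):
      q=robot.inverse_kinematics(pos,look(az,el))
      if q is not None:
        m=np.abs(q-j).max()-el
        if best is None or m<best[0]: best=(m,q,pos,az,el)
print(best)
robot.move_joints(best[1]);print(robot.get_state()['clock'])
c=cam('wrist');save(c,'w3')
print(c[3].round(3).tolist())
```

```text
(np.float64(5.306153881105445), array([ 0.26349141,  1.05852572,  2.32577326,  4.31197273,  2.07778433,
       -1.32813359]), (0.45, 0, 0.32), -0.8, 0.4)
10.175
[[-0.717, -0.081, -0.693, 0.34], [-0.698, 0.084, 0.712, 0.114], [0.001, 0.993, -0.117, 0.336], [0.0, 0.0, 0.0, 1.0]]
```

View pics/w3.png

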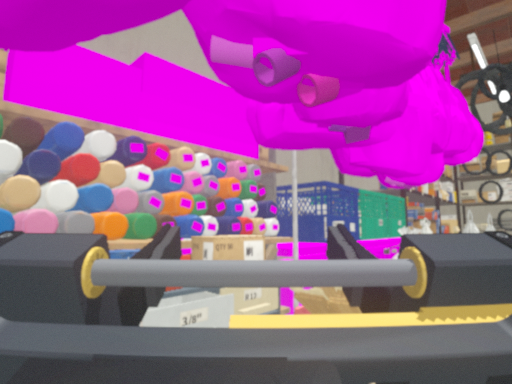

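The hanging magenta bundle is large. Its far lobe triangulates to about (0.77,-1.1,0.50), and above the wide plug it stays higher than z≈0.5. I'll fit the arm's link geometry through IK to see how high the wrist and forearm would be there.

```bash
cat > fk.py <<'E'
from h import *
from scipy.optimize import least_squares
def pit(az,p): # pitch p from vertical-down toward outward
    z=np.array([np.sin(p)*np.cos(az),np.sin(p)*np.sin(az),-np.cos(p)]);y=np.array([-np.sin(az),np.cos(az),0]);y=-y
    return R.from_matrix(np.c_[np.cross(y,z),y,z]).as_rotvec()
E
python3 - <<'E'
from fk import *
D=[]
for r in(.45,.55,.65,.75):
  for z in(.15,.25,.4):
    for p in(0,.2,.4):
      q=robot.inverse_kinematics((r,0,z),pit(0,p))
      if q is not None and abs(q[3])<.02 and abs(q[0])<.02: D.append((r,z,p,*q))
D=np.array(D);print(len(D))
def pos(x,q2,q3,p):
    a,h,L1,L2,g,Lt=x
    e=np.array([a+L1*np.sin(q2),h+L1*np.cos(q2)]); w=e+L2*np.array([np.sin(q2+q3+g),np.cos(q2+q3+g)])
    return e,w,w+Lt*np.array([np.sin(p),-np.cos(p)])
def f(x): return np.concatenate([pos(x,d[4],d[5],d[2])[2]-d[:2] for d in D])
for g0 in(-1.5,-.5,0):
    s=least_squares(f,[0,.3,.4,.4,g0,.2]);print(s.x.round(4),s.cost)
    if s.cost<1e-6:
      for r,z in((.653,.16),(.653,.2),(.45,.35),(.55,.3),(.64,.25)):
        q=robot.inverse_kinematics((r,0,z),pit(0,0));e,w,t=pos(s.x,q[1],q[2],0);print(r,z,e.round(3),w.round(3),q.round(2))
      break
E
```

```text
0Traceback (most recent call last):
  File "<stdin>", line 15, in <module>
    return func(*args, **kwargs)
    vector_fun = VectorFunction(
        fun_wrapped,
    ...<6 lines>...
        workers=workers
    )
    self._update_fun()
    ~~~~~~~~~~~~~~~~^^
    self.f = self.fun_wrapped(xp_copy(self.x))
             ~~~~~~~~~~~~~~~~^^^^^^^^^^^^^^^^^
    return np.atleast_1d(self.fun(x))
                         ~~~~~~~~^^^
    return self.f(x, *self.args, **self.kwargs)
           ~~~~~~^^^^^^^^^^^^^^^^^^^^^^^^^^^^^^
  File "<stdin>", line 13, in f
ValueError: need at least one array to concatenate
```

Run:
```python
from fk import *
robot.move_joints([-0.494,.084,1.651,0,1.406,-.494])
print(robot.get_state()['clock'],robot.get_state()['tcp_pos'],robot.get_state()['wrist_force'])
D=[]
for r in(.45,.55,.65,.75):
  for z in(.15,.25,.4):
      q=robot.inverse_kinematics((r,-.11,z),down(0))
      if q is not None and abs(q[3])<.1: D.append((np.sqrt(r*r+.0121-.11**2),z,0,*q))
# pitch samples: vary about a plane offset .11
for r in(.5,.6,.7):
  for p in(.2,.4):
    q0=robot.inverse_kinematics((r,-.11,.3),down(0)); az=q0[0]
    q=robot.inverse_kinematics((r,-.11,.3),pit(az,p))
    if q is not None and abs(q[3])<.05: D.append((np.sqrt(r*r+.0121-.11**2),.3,p,*q))
D=np.array(D);print(len(D),D[:,3:].round(2)[:2],D[-1].round(2))
def pos(x,q2,q3,p):
    a,h,L1,L2,g,Lt=x
    e=np.array([a+L1*np.sin(q2),h+L1*np.cos(q2)]); w=e+L2*np.array([np.sin(q2+q3+g),np.cos(q2+q3+g)])
    return e,w,w+Lt*np.array([np.sin(p),-np.cos(p)])
def f(x): return np.concatenate([pos(x,d[4],d[5],d[2])[2]-d[:2] for d in D])
for g0 in(-.3,0,-1.5,.5):
    s=least_squares(f,[0,.3,.4,.4,g0,.2]);print(s.x.round(4),s.cost)
    if s.cost<1e-5:
      for P in((.485,-.437,.14),(.485,-.437,.2),(.64,0,.25)):
        q=robot.inverse_kinematics(P,down(0));e,w,t=pos(s.x,q[1],q[2],0);print(P,e.round(3),w.round(3),t.round(3),q.round(2))
      break
```

```text
13.8083 [ 0.41988484 -0.09986272  0.39968849] [ 0.06470038 -0.24294733  0.01831479]
18 [[-0.48  0.47  1.92 -0.    0.75 -0.48]
 [-0.48  0.3   1.82 -0.    1.02 -0.48]] [ 0.7   0.3   0.4  -0.31  0.46  1.46 -0.    0.82  1.57]
[3.000e-04 2.742e-01 5.879e-01 4.079e-01 2.833e-01 2.834e-01] 2.2520001929738168e-09
(0.485, -0.437, 0.14) [0.373 0.729] [0.644 0.423] [0.644 0.14 ] [-0.9   0.69  1.45 -0.    1.01 -0.9 ]
(0.485, -0.437, 0.2) [0.339 0.755] [0.644 0.483] [0.644 0.2  ] [-0.9   0.61  1.4  -0.    1.13 -0.9 ]
(0.64, 0, 0.25) [0.304 0.778] [0.63  0.533] [0.63 0.25] [-0.17  0.54  1.39 -0.    1.21 -0.17]
```

The fit puts the wrist centre at z≈0.42 when gripping and about 0.48 when lifted, so I'll keep low and sweep in beneath the bundle. Joint efforts will act as a contact check. First I'll refine the handle centre and yaw from the two fixed cameras.

Run:
```python
from fk import *
s=cam('scene');t=cam('top')
def bar(c,x0,x1,y0,y1,th):
    g=cv2.cvtColor(c[0],cv2.COLOR_RGB2GRAY)[y0:y1,x0:x1]; hsv=cv2.cvtColor(c[0],cv2.COLOR_RGB2HSV)[y0:y1,x0:x1]
    m=((g<th)&(hsv[...,1]<60)).astype(np.uint8)
    m=cv2.morphologyEx(m,cv2.MORPH_OPEN,np.ones((3,3)))
    cs,_=cv2.findContours(m,cv2.RETR_EXTERNAL,cv2.CHAIN_APPROX_NONE);k=max(cs,key=cv2.contourArea)
    r=cv2.minAreaRect(k);b=cv2.boxPoints(r);print(r,cv2.contourArea(k))
    return np.array(r[0])+(x0,y0),b+(x0,y0)
a,ab=bar(s,270,305,203,236,110);b,bb=bar(t,300,340,180,225,110)
p,e=tri([ray(s,a),ray(t,b)]);print(p,e)
def ang(c,bx,z):
    P=[onplane(c,q,z)[:2] for q in bx];d=[P[1]-P[0],P[2]-P[1]];d=max(d,key=np.linalg.norm)
    return np.degrees(np.arctan2(d[1],d[0]))%180,np.linalg.norm(d)
print(ang(s,ab,.144),ang(t,bb,.144))
v=[s[0][195:330,235:340],t[0][165:250,260:365]]
cv2.imwrite('pics/c4.png',np.hstack([cv2.resize(i,(400,500),interpolation=cv2.INTER_CUBIC) for i in v])[:,:,::-1])
for px in((210,105),(155,115),(250,150),(60,115)):print(px,onplane(t,px,0).round(3))
for P in((.42,-.12,.21),(.44,-.3,.2),(.485,-.437,.2)): print(robot.inverse_kinematics(P,down(-.925)))
```

```text
((17.073078155517578, 19.83461570739746), (13.418987274169922, 35.25773239135742), 37.87498474121094) 309.5
((14.0, 25.0), (6.0, 10.0), 90.0) 37.0
[ 0.48657127 -0.42759708  0.12786558] [np.float64(0.006436804547224999), np.float64(0.006436804547224727)]
(np.float64(35.5762934453388), np.float64(0.08917143060782812)) (np.float64(89.16054011988132), np.float64(0.021657747900754552))
(210, 105) [ 0.769 -0.177  0.   ]
(155, 115) [ 0.743 -0.03   0.   ]
(250, 150) [ 0.643 -0.283  0.   ]
(60, 115) [0.749 0.23  0.   ]
[-0.53523433  0.33238455  1.92503922  0.          0.88416889  0.38976567]
[-0.80839305  0.46440218  1.71073762  0.          0.96645286  0.11660695]
[-0.90424202  0.61386033  1.40124273  0.          1.12648959  0.02075798]
```

View pics/c4.png

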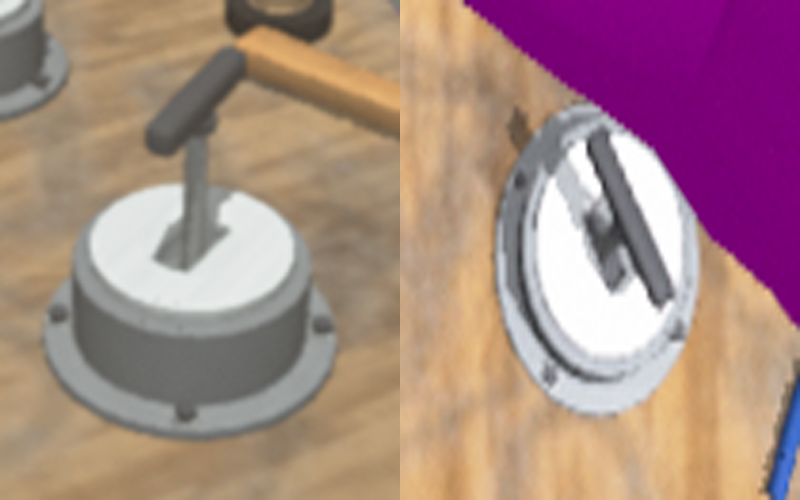

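In the crop, the bar's centre is at scene (287,222) and top (320.4,202). Its ends in the top view are (311.7,188.5) and (328.2,216). Now a stepwise sweep to hover over it.

Run:
```python
from fk import *
s=cam('scene');t=cam('top')
p,e=tri([ray(s,(287,222.3)),ray(t,(320.4,202.1))]);print(p,e)
a,b=[onplane(t,q,.144) for q in((311.7,188.5),(328.2,216))];d=a-b;th=np.arctan2(d[1],d[0]);print(np.degrees(th),np.linalg.norm(d))
yaw=th-np.pi/2
robot.goto((.42,-.12,.21),down(yaw))
q0=robot.get_state()['joints'];qe=robot.inverse_kinematics((p[0],p[1],.19),down(yaw))
E0=robot.get_state()['joint_efforts'];print(E0.round(1))
for f in(.4,.6,.75,.88,1):
    robot.move_joints(q0+(qe-q0)*f);st=robot.get_state();print(f,st['joint_efforts'].round(1),st['wrist_force'].round(1),st['tcp_pos'].round(3),round(st['clock'],2))
    if abs(st['joint_efforts'][0])>5: print('CONTACT');break
c=cam('wrist');save(c,'w5');print(c[3].round(3).tolist(),proj(c,p))
```

```text
[ 0.48653477 -0.43783811  0.13608562] [np.float64(0.0006029052063128606), np.float64(0.0006029052063129699)]
28.838603216817887 0.06896955576828996
[ -0.  -29.3 -12.4   0.1   0.    0. ]
0.4 [ -0.8 -36.8 -15.5   0.   -0.1  -0. ] [-0.3  1.2  0.1] [ 0.471 -0.24   0.206] 15.56
0.6 [ -0.9 -40.4 -16.3   0.   -0.2  -0. ] [-0.9 -0.1 -0.2] [ 0.484 -0.304  0.202] 15.93
0.75 [ -1.  -42.9 -16.7  -0.   -0.2  -0. ] [ 0.9 -0.3 -0.1] [ 0.489 -0.353  0.198] 16.24
0.88 [ -1.  -45.1 -17.   -0.   -0.1  -0. ] [-0.1  0.5  0.1] [ 0.489 -0.396  0.194] 16.54
1 [ -1.  -47.  -17.4  -0.   -0.1  -0. ] [0.7 0.9 0.1] [ 0.486 -0.437  0.19 ] 16.82
[[0.483, 0.84, 0.246, 0.555], [-0.876, 0.464, 0.135, -0.401], [-0.0, -0.281, 0.96, 0.329], [0.0, 0.0, 0.0, 1.0]] [253.30549996 221.92535148]
```

View pics/w5.png

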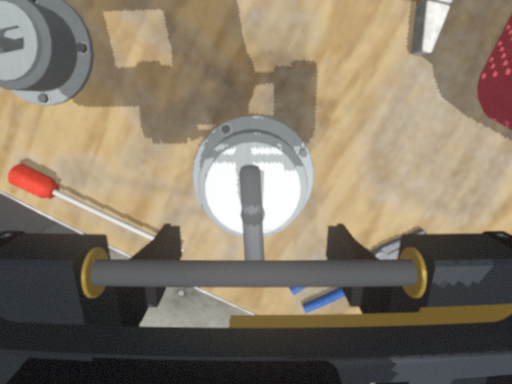

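No contact during the sweep. The bar appears from (250,168) to (256,260), with its hub at (252,212), close to the prediction. I'll fix the yaw by casting rays, then descend and grip.

```bash
cat >> h.py <<'E'
def info(tag=''):
    st=robot.get_state();print(tag,st['tcp_pos'].round(4),'F',st['wrist_force'].round(1),'T',st['torque'].round(2),'J1',st['joint_efforts'].round(1)[:3],'op',round(st['opening'],4),'t',round(st['clock'],2))
E
python3 - <<'E'
from fk import *
c=cam('wrist');im=c[0]
g=cv2.cvtColor(im,cv2.COLOR_RGB2GRAY)
m=(g[185:232,225:285]<150)
# centre line of bar per row, rows with narrow dark run
rows=[]
for r in range(176,252,4):
    d=np.where(g[r,225:285]<165)[0]
    if len(d) and d.max()-d.min()<32: rows.append((225+(d.min()+d.max())/2,r,d.max()-d.min()))
print([(x,r,int(w)) for x,r,w in rows])
P=np.array([onplane(c,(x,r),.144) for x,r,w in rows])
k=np.polyfit(P[:,0],P[:,1],1);th=np.arctan(k[0]);print('yaw',np.degrees(th))
print('hub',onplane(c,(252,212),.144),'end',onplane(c,(250,168),.144))
E
```

```text
[(np.float64(251.5), 176, 21), (np.float64(251.5), 180, 21), (np.float64(251.5), 184, 21), (np.float64(252.0), 188, 20), (np.float64(252.0), 192, 20), (np.float64(252.0), 196, 20), (np.float64(252.0), 200, 20), (np.float64(252.5), 204, 19), (np.float64(253.5), 208, 19), (np.float64(253.5), 212, 21), (np.float64(253.5), 216, 21), (np.float64(254.0), 220, 20), (np.float64(254.0), 224, 18), (np.float64(254.0), 228, 18), (np.float64(254.0), 232, 18), (np.float64(254.5), 236, 19), (np.float64(255.0), 240, 20), (np.float64(255.0), 244, 20), (np.float64(255.0), 248, 20)]
yaw 31.869675916383738
hub [ 0.49502792 -0.43110573  0.144     ] end [ 0.52029864 -0.41575066  0.144     ]
```

The bar yaw is 31.9° and the centre is about (0.487,-0.437), so both measurements agree. Gripping, then a small lift off the floor and the quarter turn.

Run:
```python
from fk import *
x,y=.4873,-.4370;th=np.radians(31.9)
robot.command_gripper(.05)
robot.goto((x,y,.185),down(th-np.pi/2))
print(robot.move_l((x,y,.138),vel=.12,force_limit=15));info('down')
robot.command_gripper(0,grasp_force=50);info('grip')
robot.move_l((x,y,.142),vel=.05);info('up4')
robot.goto((x,y,.142),down(th));info('turned')
if np.linalg.norm(robot.get_state()['wrist_force'])<15:
    print(robot.move_l((x,y,.168),vel=.06,force_limit=30));info('lift26')
c=cam('wrist');s=cam('scene')
cv2.imwrite('pics/g6.png',np.hstack([cv2.resize(c[0],(400,300)),cv2.resize(s[0][100:340,150:400],(400,300))])[:,:,::-1])
```

```text
False
down [ 0.4874 -0.4372  0.138 ] F [-0.2 -0.4 -0.1] T [-0.05  0.13  0.  ] J1 [  0.  -47.4 -14.5] op 0.05 t 18.62
grip [ 0.4873 -0.437   0.1382] F [-0.2 -0.2  2. ] T [-0.03  0.22 -0.01] J1 [ -0.  -47.6 -14.9] op 0.0138 t 19.33
up4 [ 0.4873 -0.4371  0.142 ] F [-0.3 -0.9 -0.5] T [-0.1   0.13  0.03] J1 [  0.  -49.4 -15.6] op 0.0135 t 19.58
turned [ 0.4873 -0.4369  0.1419] F [-0.3  0.4 -3. ] T [-0.04  0.02  0.  ] J1 [ -0.  -49.2 -15.5] op 0.0132 t 20.98
False
lift26 [ 0.4871 -0.4367  0.168 ] F [-1.3 -0.1 -4.5] T [0.02 0.02 0.05] J1 [ -0.1 -51.2 -17.7] op 0.0137 t 21.57
```

View pics/g6.png

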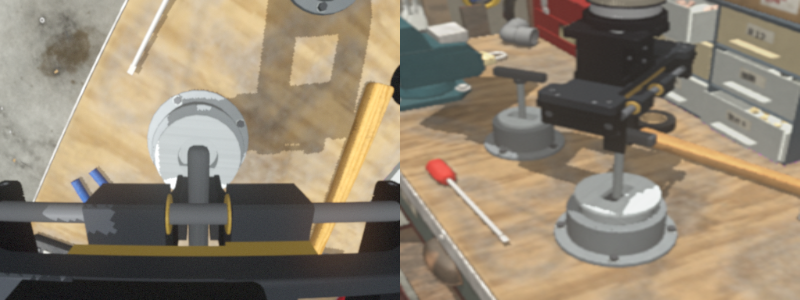

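The turned rod now carries the plug: about 4.5 N of weight, and the scene view shows it raised. I'll lift clear and carry it around the front of the narrow unit, away from the bundle.

Run:
```python
from fk import *
x,y=.4873,-.4370;z=.196
print(robot.move_l((x,y,z),vel=.08,force_limit=30));info('lifted')
st=robot.get_state()
if st['wrist_force'][2]<-3:
    for p,rot in(((.415,-.30),None),((.415,-.10),down(np.pi/2)),((.57,-.085),None),((.635,-.005),None)):
        r=robot.move_l((*p,z),vel=.2,rot=rot,force_limit=25);info('way %s'%r)
        if r: break
s=cam('scene');c=cam('wrist')
cv2.imwrite('pics/p7.png',np.hstack([cv2.resize(c[0],(400,300)),cv2.resize(s[0][60:260,120:370],(400,300))])[:,:,::-1])
```

```text
False
lifted [ 0.4876 -0.4373  0.197 ] F [ 0.5 -0.6 -5.3] T [-0.02  0.06 -0.01] J1 [ -0.  -50.9 -18.8] op 0.0133 t 22.17
way False [ 0.4162 -0.3017  0.1965] F [ 0.3 -0.9 -5.2] T [-0.1  -0.04 -0.02] J1 [  0.4 -38.9 -14. ] op 0.0137 t 23.09
way False [ 0.4159 -0.1011  0.1962] F [-0.3  0.1 -4.2] T [0.02 0.02 0.04] J1 [  0.4 -31.7 -12.6] op 0.0135 t 24.26
way False [ 0.5683 -0.0849  0.1953] F [-1.1  0.4 -5.5] T [0.1  0.06 0.01] J1 [  0.1 -43.7 -17.1] op 0.0138 t 25.18
way False [ 0.6335 -0.0055  0.1956] F [ 0.2  0.5 -4.6] T [ 0.    0.07 -0.02] J1 [  0.8 -48.7 -18.3] op 0.0135 t 25.85
```

View pics/p7.png

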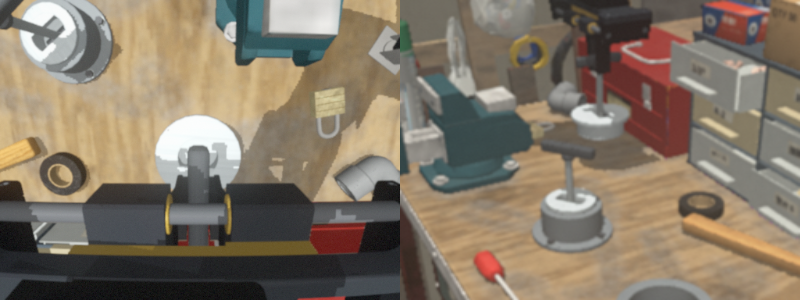

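The plug hangs over clear bench, the wide socket is empty and the narrow plug is still seated. Lowering.

Run:
```python
from fk import *
x,y=.634,-.005
robot.move_l((x,y,.136),vel=.1,force_limit=15);info()
for z in(.124,.116,.113):
    r=robot.move_l((x,y,z),vel=.04,force_limit=8);info(str(r))
    if r: break
s=cam('scene');c=cam('wrist')
cv2.imwrite('pics/p8.png',np.hstack([cv2.resize(c[0],(400,300)),cv2.resize(s[0][100:220,180:330],(400,300))])[:,:,::-1])
```

```text
[ 0.6345 -0.0052  0.1364] F [-0.7  0.4 -4.3] T [ 0.04 -0.01 -0.02] J1 [ -0.  -49.1 -15.1] op 0.0136 t 26.7
False [ 0.6343 -0.005   0.1244] F [ 0.9 -0.  -2. ] T [0.03 0.02 0.01] J1 [ -0.  -47.8 -14.2] op 0.0133 t 27.15
False [ 0.6337 -0.005   0.1156] F [ 0.2 -0.6 -1.9] T [0.02 0.03 0.02] J1 [ -0.  -48.1 -13.9] op 0.0134 t 27.5
False [ 0.6348 -0.0052  0.1141] F [ 0.2 -0.9  4.7] T [ 0.02  0.16 -0.03] J1 [  0.  -44.6 -12.9] op 0.0133 t 27.75
```

View pics/p8.png

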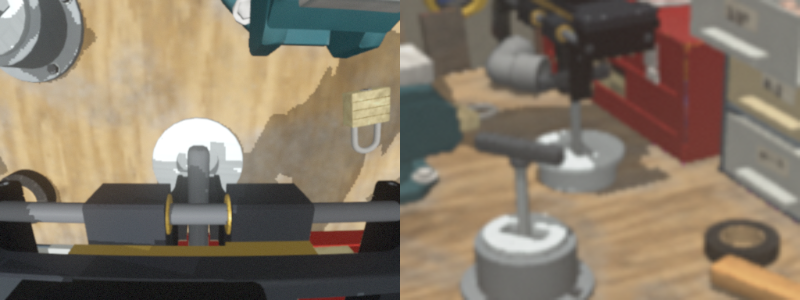

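The plug touched down between 0.136 and 0.124, and the foot reached the plug floor at 0.114, as expected. Releasing and retreating straight up.

Run:
```python
from fk import *
x,y=.6345,-.005
robot.move_l((x,y,.1145),vel=.03)
robot.command_gripper(.05);info('open')
robot.move_l((x,y,.20),vel=.1,force_limit=10);info('up')
robot.wait(.5)
s=cam('scene');c=cam('wrist');t=cam('top')
cv2.imwrite('pics/p9.png',np.hstack([cv2.resize(c[0],(400,300)),cv2.resize(s[0][100:220,180:330],(400,300))])[:,:,::-1])
```

```text
open [ 0.6345 -0.005   0.1145] F [0.7 1.1 0.4] T [ 0.03 -0.02 -0.05] J1 [ -0.  -47.3 -13.6] op 0.0502 t 28.99
up [ 0.6339 -0.0049  0.1993] F [-0.3 -0.1  0.5] T [0.04 0.07 0.02] J1 [  0.  -46.1 -16.7] op 0.05 t 30.0
```

View pics/p9.png

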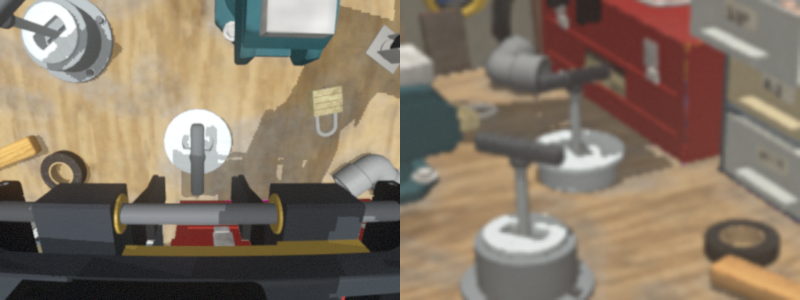

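The plug stands upright with the rod in it, the gripper is clear, and the narrow plug is seated. Handing in.

Run:
```python
from h import *
robot.finish_job();info('done')
```

```text
the job is handed in; nothing more can be done
the job is handed in; nothing more can be done
```

The wide plug now stands upright on the bench at about (0.634, -0.005), with its turned rod still in it and the gripper clear. I handed the job in at about 30.7 s on the robot clock, against the 45 s limit.

- **What I did:** I gripped the T-handle at about (0.487, -0.437, 0.136), with the bar at 32° to the x axis. I lifted it 4 mm, turned it a quarter turn, pulled the plug straight up and carried it around the front of the narrow unit.
- **Force checks:** The wrist carried about 4.5–5 N, which matches plug plus rod. On lowering, the plug touched the bench and then the foot reached the plug floor at the expected heights. After release the wrist read about 0 N, and no reading I took during the job exceeded about 6 N.
- **Last pictures:** After release, the scene and wrist views showed the plug upright with the rod in it and the narrow plug still in its socket.
- **What disagreed:** The first bar-angle estimates ranged from 29° to 36°, and one colour mask in the top view failed. The wrist view settled the angle.
- **Not measured:** I never fully measured the hanging magenta bundle over the right side. I kept low and saw no sign of contact in the joint torques.

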